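# Edge the egg board out over the stand

### The arm

A 7-joint arm with a two-finger parallel gripper is mounted at the origin on the work surface. World frame = base frame: x ahead of the robot, y to its left, z up, the work surface at z = 0. Lengths are in m, angles in rad, forces in N, time in s.
With the tool pointing down it reaches from about 0.4 to 0.875 m from the base axis. Payload 19.3 kg.
Tool frame: the origin (TCP) lies midway between the tips of the shut fingers; the grasp point (between the pads) lies 19 mm behind it (bot.pinch_z is the distance from the TCP to the grasp point, in m); z points along the fingers, y is the direction in which the jaws open and shut (so a half turn about z gives the same grasp; the last joint's range is limited). The gripper opens to 85 mm and grips with 20 to 120 N. Pads are 22 mm wide; open, the fingers measure 114 mm over their backs; the gripper's body (76 mm by 85 mm) begins 54 mm behind the grasp point. The pads swing forward as they close: fully open they stand 13 mm farther back than shut.
Start: joints at [-1.374, 0.521, -0.036, 1.599, 0.021, 1.021, -0.113], TCP at [0.165, 0.603, 0.231] pointing down, gripper open.
Joint ranges: [-2.91, 2.91], [-0.3, 2.13], [-1.5, 1.42], [0.17, 2.43], [-1.26, 4.41], [0.16, 1.93], [-2.52, 2.52]. Speed limits (rad/s): [1.89, 1.89, 2.39, 2.39, 3.01, 3.01, 3.01].

### API

Orientations are given as [roll, pitch, yaw] about the fixed x, y, z axes, in that order (R = Rz(yaw) Ry(pitch) Rx(roll)).
In Python, from workcell import bot gives the robot as it stands. The module is installed in compiled form; this text tells all that it offers.
- The arm moves only by the tool move_arm, never from a script. Its argument "moves" is text: rows parted by semicolons, each of 4 numbers parted by spaces: the shift along the tool's x, y, z in mm, then the turn about the tool's z in rad. In form: dx dy dz yaw; .... A call has exactly 10 rows; each row is the pose to reach, as a shift and turn from the pose commanded when the call began, along the tool's axes at that moment; what a row does not reach only later rows make up. A row lasts 1/12 s, in which the tool goes at most 41.7 mm and 7.16 degrees, less where a joint would pass 70% of its speed; a pose out of reach is approached as far as the arm can. A call with a gripper value outside its range is refused whole. "grip" is the opening, from 0 (shut) to 1 (fully open), set as the call begins (left out, the last holds). The fingers move at their own pace and stop on an object; "grip_force" is the grip in N (left out, the last holds). Time passes only in rows, so rows that repeat a pose let the fingers close, or fill a call up. It gives the time, the measured TCP pose, the force and the opening at its end, in the units of the state.
- bot.observe(): the state, without advancing time (a new reading comes with each control period).
- bot.grab_frame(name): name is "scene" or "top" or "wrist"; returns a dict with "frame" (400x640x3 uint8, red, green, blue), "z_map" (400x640 float32, m along the optical axis (not along the pixel's ray), 0 where there is no reading), "K" (3x3 intrinsics, pixels), "eye" and "attitude" of the camera in the world. Camera axes: x right, y up, looking along -z (the intrinsics and any distortion apply to the point x, -y, -z); pixel columns grow to the right and rows downward; lengths in m; the calibration is good to about 2 mm. A picture is of the moment at which its call begins.
- bot.job_done(): hands the job in, once; it reports no verdict.
Trained networks look in a picture, given as the dict that the camera call returned (one of the last four; its "shot" number tells which), for a name from the list of things; names that differ only in an ending like _2 or _b are one class to them, and where a whole thing is asked for, a point or a joint stands for the part that bears it (a point fixed in the world has none). Each returns a list of dicts, best first, with "conf" (0 to 1); they miss things now and then, are a little off and sometimes report something else, mostly with a low value. They report only what shows in the picture. A call takes as long as a camera call. They do not tell look-alikes from the thing itself.
- bot.search_frame(picture, label): "at" ([column, row] in pixels, amid what is visible of it).
- bot.pinpoint(picture, label): "at" ([column, row] in pixels: a listed point, or the origin of a listed thing).
The state is a dict: "clock": time; "qpos": joint angles; "qd": joint speeds; "joint_efforts": joint torques, N m; "position": TCP position; "tool_rot": TCP orientation; "force": force on the tool from outside, world axes, zero at the start; "moment": the same for the moment, N m; "grip_width": finger opening in m.
Only numpy, scipy, OpenCV 4.12 (cv2) and the standard library are available. Lean on these libraries where they do the work, as an engineer would, in place of code of your own. Each camera call takes 0.05 s, during which the arm holds its last target. There are 200 camera calls.

### The job

Three mounted bird specimens lie side by side on the low grey stand. Push the board that carries the two eggs away from the robot, out over the far edge of the stand and square to that edge, until about a third of its length overhangs, so that a colleague on the far side can pinch it. Leave it lying flat there, and leave the other two boards where they are.

Things in the scene. Friction and masses are not known exactly. Their poses are not given: they have to be found in the camera images.
- egg_board_center (a point): loose flat light-wood board, 140 mm long (x) by 100 wide (y) by 10 thick, about 0.14 kg, flat on the stand in any of the three places, with two cream eggs side by side (43 mm long, tops 32 mm above the board) fixed on top and a blank label at its rear (-x) end; the one to move, slides easily. Point: centre of the wooden slab, half-way up its thickness; x along the length, z up
- bone_board_center (a point): loose flat light-wood board, 140 mm long (x) by 100 wide (y) by 10 thick, about 0.14 kg, flat on the stand in any of the three places, with one long straight bone (95 mm, top 15 mm above the board) fixed on top and a blank label at its rear (-x) end; to be left alone. Point: centre of the wooden slab, half-way up its thickness; x along the length, z up
- skull_board_center (a point): loose flat light-wood board, 140 mm long (x) by 100 wide (y) by 10 thick, about 0.14 kg, flat on the stand in any of the three places, with a bird skull with pointed beak (80 mm, top 32 mm above the board) fixed on top and a blank label at its rear (-x) end; to be left alone. Point: centre of the wooden slab, half-way up its thickness; x along the length, z up
- stand: fixed low grey slab, 260 mm deep (x) by 500 wide (y) by 60 high, flat top 60 mm above the table. Origin: centre of its underside; x points away from the robot (within 12 degrees), so its far edge is at x = +130 mm; z up. A brass puck (24 mm wide, 12 high) and a vial (24 wide, 45 high) also stand on it, 225 mm to either side of its middle
Not all that is in view belongs to the job. What is shaped like the part that bears egg_board_center but yellow is not meant.

How it is judged:
At the end, for the whole second after the job is handed in: The board with the two eggs lies flat (within 4 degrees) and at rest on the stand's top, overhanging the far edge by 28 to 62 mm of its 140 mm (its centre 88 to 122 mm beyond the stand's middle, along the stand's x), square to that edge within 11 degrees (x of egg_board_center in the frame of stand between 0.088 and 0.122 m and z of egg_board_center in the frame of stand between 0.061 and 0.069 m and angle between egg_board_center's own z axis and vertical below 0.07 rad and angle between the x axis of egg_board_center and the x axis of stand, either way round below 0.2 rad and linear speed of egg_board below 0.02 m/s); the robot touches nothing.
It fails at once if one of the other two boards was shifted by more than 20 mm (distance of any of bone_board_center, skull_board_center from where it was at the start of the episode above 0.02 m).
It also fails if it takes over 32 s, if anything falls off the work surface, if the arm or the gripper's body presses on something with over 40 N, if the wrist force passes 120 N, or if a joint passes its speed limit or range.

## Working session

There is one attempt and no reset: what is moved stays moved. The work goes in short steps, Python scripts to look and compute and a tool call to move; the robot and the scene stay as the last step left them, time stands still between calls to the robot, and variables do not carry over. Pictures are saved under pics/ and viewed, about 8 in all and at most 12, crops included, and the job is handed in when it is done.

Besides the shell and the picture viewer there is one more tool, called after ">>>" as name(argument=value, ...) on one line, values as JSON. move_arm: Moves the arm, as the interface text tells. Its arguments: {"type":"object","properties":{"moves":{"type":"string"},"grip":{"type":"number"},"grip_force":{"type":"number"}},"required":["moves"]}

```bash
mkdir -p pics
cat > h.py <<'E'
import numpy as np, cv2
from workcell import bot
def world(p,px,win=2):
    c,r=[int(round(v)) for v in px]
    z=p["z_map"][max(0,r-win):r+win+1,max(0,c-win):c+win+1]; z=np.median(z[z>0])
    K=np.array(p["K"]); A=np.array(p["attitude"])
    if A.shape!=(3,3):
        print("att",A)
    d=np.linalg.inv(K)@[px[0],px[1],1]*z
    return A@(d*[1,-1,-1])+np.array(p["eye"])
def save(p,n): cv2.imwrite("pics/"+n,p["frame"][:,:,::-1])
E
python3 - <<'E'
from h import *
s=bot.observe();print(s)
for n in("top","scene"):
    p=bot.grab_frame(n);save(p,n+"1.png");print(n,p["eye"],p["attitude"],p["K"])
    for l in("egg_board_center","bone_board_center","skull_board_center","stand"):
        for d in bot.pinpoint(p,l)[:3]:
            try: print(l,d["at"],d["conf"],world(p,d["at"]).round(3))
            except Exception as e: print(l,d,e)
E
```

```text
{'clock': 0.0, 'qpos': array([-1.37417227,  0.52199319, -0.03637159,  1.59998114,  0.02119154,
        1.02109073, -0.11280764]), 'qd': array([ 0.00131721,  0.00157102, -0.0006374 ,  0.00059326,  0.00143655,
       -0.00011851,  0.00045349]), 'joint_efforts': array([ 8.35201754e-04, -9.27099681e+01,  1.98067591e+00, -3.69935524e+01,
        1.80401676e-02,  8.22871778e-03,  1.65792602e-05]), 'position': array([0.16471536, 0.60257023, 0.23074782]), 'tool_rot': array([-3.14050557e+00,  4.76458653e-05,  2.87478441e+00]), 'force': array([ 0.67583949,  0.96156367, -0.56350229]), 'moment': array([-0.04029827, -0.0133923 , -0.02655122]), 'grip_width': 0.08512034611215338}
top [ 0.24599815 -0.07722073  1.3961803 ] [ 0.13483776  0.02449149 -1.57589263] [[515.7167509    0.         314.7278094 ]
 [  0.         515.7167509  203.72979039]
 [  0.           0.           1.        ]]
att [ 0.13483776  0.02449149 -1.57589263]
egg_board_center [466.0, 249.8] 0.95 [2.462 2.138 3.612]
att [ 0.13483776  0.02449149 -1.57589263]
egg_board_center [336.6, 246.1] 0.89 [2.428 2.105 3.578]
att [ 0.13483776  0.0
[... 574 characters left out ...]
, 221.6] 0.88 [-1.157 -2.056 -1.74 ]
att [ 9.70977955e-01 -1.49193594e-03  2.11804553e+00]
egg_board_center [336.0, 190.5] 0.87 [-1.569 -2.468 -2.152]
att [ 9.70977955e-01 -1.49193594e-03  2.11804553e+00]
egg_board_center [251.1, 159.6] 0.86 [-2.227 -3.126 -2.809]
att [ 9.70977955e-01 -1.49193594e-03  2.11804553e+00]
bone_board_center [375.4, 235.2] 0.87 [-0.922 -1.821 -1.505]
att [ 9.70977955e-01 -1.49193594e-03  2.11804553e+00]
skull_board_center [282.8, 205.0] 0.9 [-1.369 -2.268 -1.951]
att [ 9.70977955e-01 -1.49193594e-03  2.11804553e+00]
stand [324.4, 242.3] 0.75 [-1.052 -1.951 -1.635]
att [ 9.70977955e-01 -1.49193594e-03  2.11804553e+00]
stand [378.1, 235.4] 0.18 [-0.933 -1.832 -1.516]
```

```bash
cat > h.py <<'E'
import numpy as np, cv2
from scipy.spatial.transform import Rotation as R
from workcell import bot
def cloud(p):
    z=p["z_map"]; v,u=np.mgrid[:z.shape[0],:z.shape[1]]
    d=np.stack([u,v,np.ones_like(u)],-1)@np.linalg.inv(np.array(p["K"])).T*z[...,None]
    return (d*[1,-1,-1])@R.from_euler("xyz",p["attitude"]).as_matrix().T+np.array(p["eye"])
def world(p,px,win=2):
    c,r=[int(round(v)) for v in px]
    return np.median(cloud(p)[r-win:r+win+1,c-win:c+win+1].reshape(-1,3),0)
def save(p,n): cv2.imwrite("pics/"+n,p["frame"][:,:,::-1])
def board(W,m):
    "min-area rectangle of the points W[m]"
    return cv2.minAreaRect(W[m][:,:2].astype(np.float32)*1000)
E
python3 - <<'E'
from h import *
p=bot.grab_frame("top"); print(p.keys())
for l in("egg_board_center","bone_board_center","skull_board_center","stand"):
    for d in bot.pinpoint(p,l)[:3]: print(l,d["at"],d["conf"],world(p,d["at"]).round(3))
W=cloud(p); np.save("w.npy",W)
h=W[...,2]
for lo,hi in((.05,.065),(.065,.08)):
    m=((h>lo)&(h<hi)&(p["z_map"]>0)).astype(np.uint8)
    n,L,st,_=cv2.connectedComponentsWithStats(m)
    for i in range(1,n):
        if st[i,4]>300: print(lo,st[i],board(W,L==i), np.median(h[L==i]))
E
```

```text
dict_keys(['frame', 'z_map', 'K', 'eye', 'attitude', 'shot'])
egg_board_center [294.6, 156.5] 0.93 [0.553 0.006 0.07 ]
egg_board_center [179.5, 260.4] 0.82 [0.285 0.32  0.011]
egg_board_center [337.7, 246.8] 0.74 [ 0.317 -0.106  0.012]
bone_board_center [243.3, 168.3] 0.84 [0.522 0.143 0.07 ]
bone_board_center [347.8, 151.8] 0.63 [ 0.555 -0.133  0.099]
skull_board_center [349.0, 152.3] 0.94 [ 0.555 -0.135  0.099]
0.05 [  196    91   203   130 11491] ((560.1253662109375, 3.874755859375), (262.9411315917969, 501.23260498046875), 10.712064743041992) 0.05998326227491857
0.05 [ 525  223   47   61 2582] ((296.25335693359375, -640.2608642578125), (110.04171752929688, 153.53286743164062), 89.91311645507812) 0.05577303081246332
0.065 [ 326  125   44   56 1749] ((560.8486328125, -131.10096740722656), (145.01429748535156, 105.00223541259766), 4.7658820152282715) 0.07033766560322552
0.065 [ 273  130   47   58 1649] ((547.0197143554688, 4.011081695556641), (144.14895629882812, 106.81999206542969), 7.222193241119385) 0.07017248812589494
0.065 [ 220  134   51   60 1830] ((536.969482421875, 139.90956115722656), (145.94631958007812, 104.57279968261719), 14.218162536621094) 0.07037082269533201
```

View pics/top1.png

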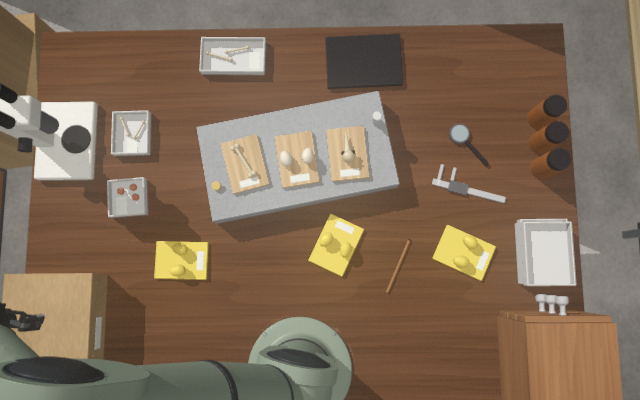

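View pics/scene1.png

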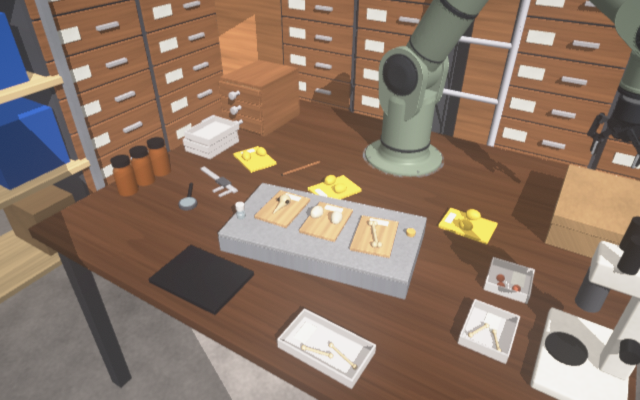

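The egg board is the middle one in the top image, at about (294,157). It sits at world (0.547, 0.004), yawed about 7°. The stand is at (0.560, 0.004), yawed 10.7°. The depth rectangles match the given sizes and heights. The yellow boards are decoys. I'll approach behind the egg board's rear edge.

>>> move_arm(moves="-32 -20 0 0; -66 -40 0 0; -101 -61 0 -0.05; -136 -82 0 -0.1; -171 -103 0 -0.15; -206 -124 0 -0.2; -241 -145 0 -0.25; -258 -178 0 -0.3; -275 -211 0 -0.35; -293 -244 0 -0.4", grip=0.4)

```text
clock: 1.58
position: [0.3833, 0.2885, 0.2313]
tool_rot: [3.142, 0.0, -3.006]
force: [1.2, 0.5, 0.1]
grip_width: 0.0342
```

```bash
python3 -c "
from h import *
s=bot.observe();print(s['clock'],s['position'],s['tool_rot'],s['qpos'],s['grip_width'])"
```

```text
1.5833 [0.38327949 0.28845475 0.23128298] [ 3.14152247e+00  4.83642669e-05 -3.00629572e+00] [-0.7286727   0.29185783 -0.04923833  1.96980343  0.01833569  0.88026722
  0.91858286] 0.034209354088897345
```

>>> move_arm(moves="-4 -36 0 -0.02; -8 -72 0 -0.053; -12 -108 0 -0.053; -16 -144 0 -0.053; -20 -180 0 -0.053; -24 -216 0 -0.053; -27 -252 0 -0.053; -29 -285 0 -0.053; -29 -309 0 -0.053; -29 -309 0 -0.053")

```text
clock: 2.42
position: [0.4532, -0.0168, 0.2315]
tool_rot: [-3.14, 0.0, -2.961]
force: [-0.9, -0.8, 0.6]
grip_width: 0.0341
```

Run:
```python
from h import *
s=bot.observe();print(s['clock'],s['position'],s['tool_rot'],s['qpos'],s['grip_width'])
p=bot.grab_frame("wrist");save(p,"w1.png")
W=cloud(p);h=W[...,2]
for l in("egg_board_center",):
    for d in bot.pinpoint(p,l)[:3]: print(l,d["at"],d["conf"],world(p,d["at"]).round(3))
m=((h>.066)&(h<.076)&(p["z_map"]>0)).astype(np.uint8)
n,L,st,_=cv2.connectedComponentsWithStats(m)
for i in range(1,n):
    if st[i,4]>300: print(st[i],board(W,L==i),np.median(h[L==i]))
```

```text
2.4167 [ 0.45317438 -0.01683195  0.23150023] [-3.14020978e+00  3.35737343e-04 -2.96101011e+00] [-0.19010861  0.24930847  0.11414178  2.03684829 -0.03541515  0.85682905
  1.69509581] 0.034079756075334464
egg_board_center [323.9, 274.5] 0.95 [0.545 0.005 0.069]
egg_board_center [252.5, 19.1] 0.81 [ 0.326 -0.104  0.009]
[  127   194   110   130 10779] ((561.03369140625, -130.89111328125), (140.8000030517578, 100.38153076171875), 5.366156101226807) 0.06893518619333777
[ 270  207  107  128 9364] ((547.3281860351562, 2.6464462280273438), (140.92868041992188, 99.98945617675781), 8.74107837677002) 0.06890117525063524
[ 408  219  108  123 9312] ((535.169189453125, 139.93247985839844), (139.70555114746094, 100.23828887939453), 14.915206909179688) 0.06886388769545351
[538 236  28  24 502] ((477.3580627441406, 214.0874786376953), (23.90268898010254, 23.1072940826416), 55.30745315551758) 0.0705853528969719
```

View pics/w1.png

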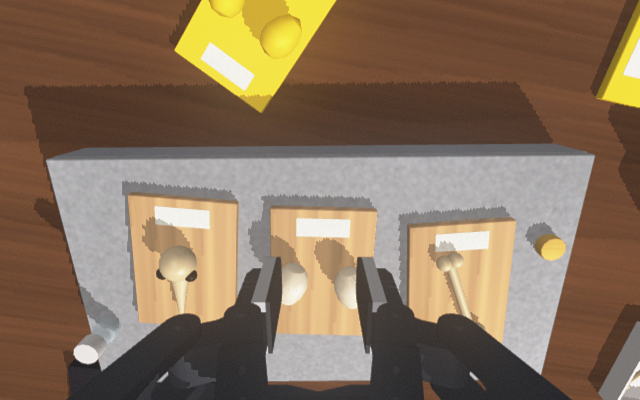

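>>> move_arm(moves="0 0 25 0; 0 0 55 0; 0 0 85 0; 0 0 115 0; 0 0 140 0; 0 0 155 0; 0 0 162 0; 0 0 167 0; 0 0 170 0; 0 0 170 0")

```text
clock: 3.35
position: [0.4531, -0.0118, 0.0616]
tool_rot: [3.142, 0.001, -2.955]
force: [-0.4, 0.1, 0.7]
grip_width: 0.0341
```

Run:
```python
from h import *
s=bot.observe();print(s['clock'],s['position'],s['tool_rot'],s['force'])
p=bot.grab_frame("wrist");save(p,"w2.png")
W=cloud(p);r=W[...,2];c,sn=np.cos(.187),np.sin(.187)
print("lowest tip heights:")
q=W.reshape(-1,3)[p["z_map"].ravel()>0]; d=q[:,:2]-s['position'][:2]
x=d[:,0]*c+d[:,1]*sn;y=-d[:,0]*sn+d[:,1]*c
for a,b in((-40,-15),(15,40)):
    m=(abs(x)<.012)&(y>a/1e3)&(y<b/1e3); print(np.histogram(q[m,2],bins=np.arange(.056,.1,.003)))
```

```text
3.35 [ 0.45311498 -0.01180065  0.06155658] [ 3.14152028e+00  5.22993101e-04 -2.95495387e+00] [-0.38144442  0.12295771  0.65342698]
lowest tip heights:
(array([667, 541,  34,  71, 125, 136, 152, 149, 165, 177, 176, 207, 168,
       158]), array([0.056, 0.059, 0.062, 0.065, 0.068, 0.071, 0.074, 0.077, 0.08 ,
       0.083, 0.086, 0.089, 0.092, 0.095, 0.098]))
(array([659, 544,  37,  78, 121, 135, 143, 158, 159, 171, 176, 210, 160,
       155]), array([0.056, 0.059, 0.062, 0.065, 0.068, 0.071, 0.074, 0.077, 0.08 ,
       0.083, 0.086, 0.089, 0.092, 0.095, 0.098]))
```

View pics/w2.png

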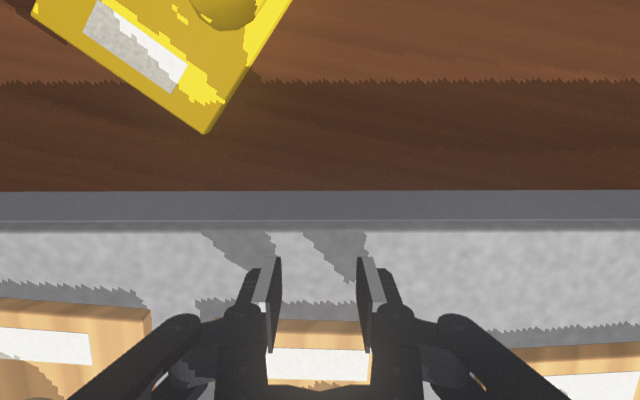

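Both fingertips are about 64 mm up, just behind the rear edge of the egg board (its label at about (318,365)). I'll push slowly.

>>> move_arm(moves="-6 0 0 0; -13 0 0 0; -21 0 0 0; -30 0 0 0; -40 0 0 0; -50 0 0 0; -60 0 0 0; -69 0 0 0; -77 0 0 0; -82 0 0 0")

```text
clock: 4.23
position: [0.5346, 0.0033, 0.0612]
tool_rot: [-3.142, 0.0, -2.955]
force: [-2.0, -0.8, 2.0]
grip_width: 0.0345
```

>>> move_arm(moves="-5 0 0 0; -11 0 0 0; -17 0 0 0; -23 0 0 0; -28 0 0 0; -32 0 0 0; -35 0 0 0; -37 0 0 0; -38 0 0 0; -38 0 0 0")

```text
clock: 5.07
position: [0.571, 0.0101, 0.0613]
tool_rot: [-3.142, 0.0, -2.955]
force: [-0.1, 1.1, 0.6]
grip_width: 0.0342
```

```bash
cat > m.py <<'E'
from h import *
import sys
s=bot.observe();print(s['clock'],s['position'],s['tool_rot'],s['force'])
p=bot.grab_frame("top");save(p,sys.argv[1])
W=cloud(p);h=W[...,2]
print([ (d["at"],d["conf"]) for d in bot.pinpoint(p,"egg_board_center")])
m=((h>.064)&(h<.078)&(p["z_map"]>0)).astype(np.uint8)
n,L,st,_=cv2.connectedComponentsWithStats(m)
c,sn=np.cos(.187),np.sin(.187)
for i in range(1,n):
    if st[i,4]>300:
        b=board(W,L==i);d=np.array(b[0])-[560.1,3.9]
        print(st[i],b,"stand xy",d[0]*c+d[1]*sn,-d[0]*sn+d[1]*c,np.median(h[L==i]))
E
python3 m.py top2.png
```

```text
5.0667 [0.57095066 0.01006835 0.06132719] [-3.14153876e+00  2.23082908e-04 -2.95540239e+00] [-0.14933493  1.12211709  0.56491321]
[([180.7, 261.4], 0.75), ([465.1, 250.5], 0.72), ([337.8, 244.3], 0.64)]
[ 326  126   44   56 1768] ((561.3057250976562, -131.23365783691406), (147.24534606933594, 105.85205841064453), 5.14667272567749) stand xy -23.938268613306686 -133.0019494187678 0.07018377377017548
[220 136  28  29 324] ((575.8348388671875, 163.8926239013672), (57.152565002441406, 81.84066772460938), 22.0267391204834) stand xy 45.20507844003952 154.27807926031022 0.07027490277327719
```

>>> move_arm(moves="-3 0 0 0; -6 0 0 0; -8 0 0 0; -10 0 0 0; -10 0 0 0; -8 0 0 0; -2 0 0 0; 8 0 0 0; 20 0 0 0; 20 0 0 0")

```text
clock: 6.0
position: [0.5488, 0.0057, 0.0612]
tool_rot: [3.142, -0.002, -2.956]
force: [0.5, 0.7, 0.2]
grip_width: 0.0341
```

>>> move_arm(moves="0 0 -10 0; 0 0 -30 0; 0 0 -60 0; 0 0 -90 0; 0 0 -125 0; 20 0 -150 0; 50 0 -160 0; 80 0 -170 0; 90 0 -170 0; 90 0 -170 0")

```text
clock: 6.83
position: [0.4615, -0.0107, 0.2329]
tool_rot: [3.141, 0.002, -2.956]
force: [0.3, -0.2, 0.8]
grip_width: 0.0336
```

```bash
sed 's/grab_frame("top")/grab_frame("wrist")/' m.py > mw.py; python3 mw.py w3.png; python3 m.py top3.png
```

```text
6.8333 [ 0.46153666 -0.01073839  0.2328674 ] [ 3.14149712e+00  1.90913465e-03 -2.95612249e+00] [ 0.28675568 -0.15395343  0.79227766]
[([316.1, 354.6], 0.75), ([252.3, 5.8], 0.62)]
[  121   181   111   138 11810] ((561.0234375, -130.9425506591797), (140.76844787597656, 100.52803802490234), 5.242002487182617) stand xy -24.161514591277033 -132.66343662722355 0.0689200224199499
[  402   209   110   126 10233] ((535.6181640625, 139.97964477539062), (140.47085571289062, 100.80113983154297), 14.745306015014648) stand xy 1.2438147256279386 138.25875356734372 0.06889245117832055
[532 226  29  26 537] ((477.2041015625, 213.82321166992188), (22.894399642944336, 23.839202880859375), 0.8852928280830383) stand xy -42.423471975512875 221.67483799727478 0.07054477843697288
[ 273  302   92   89 5621] ((645.7366333007812, 23.73126220703125), (113.80231475830078, 100.0475845336914), 10.769662857055664) stand xy 87.83054814968078 3.564650830460881 0.06886470645486092
[ 85 308  29  25 311] ((646.6151733398438, -203.6251983642578), (22.651409149169922, 15.692924499511719), 55.322044372558594) stand xy 46.
[... 162 characters left out ...]
.13336893 0.4245218 ]
[([179.8, 260.2], 0.96), ([288.8, 119.6], 0.77), ([465.1, 248.2], 0.67), ([339.1, 244.6], 0.56)]
[265  89  40  24 643] ((701.208740234375, 33.844390869140625), (56.690399169921875, 99.77003479003906), 9.9116792678833) stand xy 144.21572846079667 3.1885387841385615 0.07023695442534961
[ 325  123   44   59 1782] ((563.165283203125, -133.22056579589844), (151.44558715820312, 109.14765167236328), 3.995424270629883) stand xy -22.48051942065994 -135.29993263812074 0.07028023983733944
[ 220  136   31   58 1072] ((531.6124267578125, 161.1105194091797), (146.58607482910156, 72.95726013183594), 11.034446716308594) stand xy 1.2363958181931807 159.76595559603373 0.07019663095484496
```

View pics/w3.png

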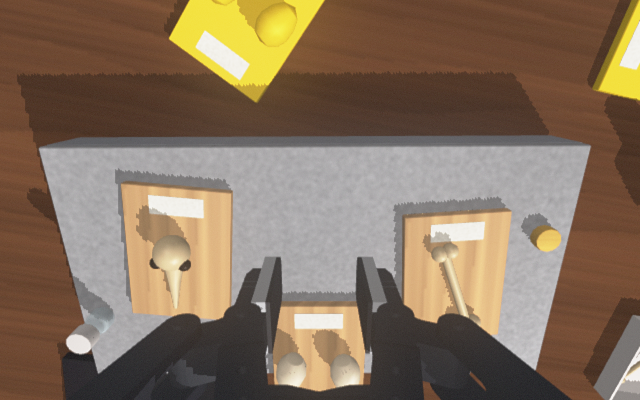

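The rear edge is at stand x ≈ 31 mm in the wrist view and the front edge at about 171 mm in the top view. That puts the centre near 101 mm, square within 1°. The neighbouring boards have moved less than 1 mm, and the gripper is well clear.

```bash
python3 -c "
from h import *
print(bot.job_done())"
```

```text
the job is handed in; nothing more can be done
None
```

I pushed the egg board, which was the middle one, over the far edge with two partly open fingertips against its rear edge. Then I backed the gripper off, raised it clear and handed the job in at about 7 s.

- **Overhang:** the board's centre is about 101 mm beyond the stand's middle, so it overhangs about 41 mm. The wrist camera gave 101 mm and the top camera about 100 mm. In each view part of the board was cut off or hidden, so both figures are worked out from one visible end and the known 140 mm length.
- **Square and flat:** it is square to the far edge within about 1°. Its top is 69 mm up in the wrist camera and 70 mm in the top camera, as it should be lying flat; I did not measure its tilt directly.
- **Other boards:** the wrist camera showed both moved by less than 1 mm. The last top view had the arm in the way. It read 2–3 mm for the skull board and could not measure the half-hidden bone board.
- **Forces:** about 3 N or less in every reading, taken at the end of each move.

No check failed.

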